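Stir the chocolate nuts under the heat lamp

TASK

Take the wooden muddler out of the blue crock, put its foot down on the flat floor of the steel pan and stir the chocolate balls gently from the far side under the lamp to the near side, there and back at least twice, until dark and cream balls are mixed: at least one ball of each colour lies clearly in the left half, in the right half, in the near half and in the far half. Then stand the muddler back in the crock and let go. Stir with the muddler only, keep every ball in the pan, and do not bump the lamp or shift the other things on the table.

Things in the scene. Friction and masses are not known exactly. Their poses are not given: they have to be found in the camera images.
- muddler: Wooden muddler (round stick), 238 mm long: dark round-ended foot 22 mm thick, 14 mm round shaft, pale flat grip on top (22 mm along x, 12 mm along y, from z = 155 to 227 mm). Origin: centre of the foot's rounded end, 11 mm above its bottom; z runs up the stick. At the start it leans in the crock about 30 degrees from vertical towards its -x, top toward the robot.
- muddler_top (a point): The upper end of the muddler, 227 mm from its origin.
- crock: Blue round crock, fixed, 96 mm outside diameter, 120 mm high, mouth 85 mm wide, inner floor 8 mm up. Origin: centre of its underside. It may stand left or right of the pan.
- pan_floor (a point): Centre of the flat white floor of the fixed round steel pan, 17 mm above the table. Flat part 90 mm in diameter; from there the dish slopes up at 22 degrees to a radius of 84 mm, then steeply to the rim, 184 mm in diameter, 37 mm above the floor. z up, x to the pan's far side (lamp post), y to its left; the halves are meant along these axes. It sits on a black plate 190 x 190 x 12 mm.
- lamp: Fixed copper heat lamp. Origin on the table under about the pan's centre; axes as the pan's. Round shade 128 mm in diameter, its axis 35 mm to +x of the origin, from 205 mm to 300 mm above the table; post 18 mm thick at x = +150 mm, on a foot plate 70 x 120 x 14 mm; arm at 350 mm height.
- shade_front (a point): Nearest point of the shade's lower edge, 205 mm above the table.
- shaker_salt: Bystander: salt shaker, 44 mm in diameter, 90 mm high; origin under its centre.
- label_roll: Bystander: roll of cream labels, 58 x 63 x 28 mm; origin under its centre.
- capsule_red: Bystander: red coffee capsule, 37 mm wide, 28 mm high; origin under its centre.
- capsule_yellow: Bystander: yellow coffee capsule, 37 mm wide, 28 mm high; origin under its centre.
- dark_1_center (a point): Centre of one of the four dark brown chocolate balls, 24 mm in diameter, 12 g, glossy and slippery, loose in the pan (left half at the start).
- dark_2_center (a point): Centre of one of the four dark brown chocolate balls, 24 mm in diameter, 12 g, glossy and slippery, loose in the pan (left half at the start).
- dark_3_center (a point): Centre of one of the four dark brown chocolate balls, 24 mm in diameter, 12 g, glossy and slippery, loose in the pan (left half at the start).
- dark_4_center (a point): Centre of one of the four dark brown chocolate balls, 24 mm in diameter, 12 g, glossy and slippery, loose in the pan (left half at the start).
- cream_1_center (a point): Centre of one of the four cream chocolate balls, 24 mm in diameter, 12 g, glossy and slippery, loose in the pan (right half at the start).
- cream_2_center (a point): Centre of one of the four cream chocolate balls, 24 mm in diameter, 12 g, glossy and slippery, loose in the pan (right half at the start).
- cream_3_center (a point): Centre of one of the four cream chocolate balls, 24 mm in diameter, 12 g, glossy and slippery, loose in the pan (right half at the start).
- cream_4_center (a point): Centre of one of the four cream chocolate balls, 24 mm in diameter, 12 g, glossy and slippery, loose in the pan (right half at the start).

How it is judged:
On the way, in this order (a step that is already met when the one before it is completed fails the run):
1. the muddler's foot is lifted out above the crock's mouth (z of muddler in the frame of crock above 0.13 m and contact force between the fingers and muddler above 0.5 N), for 0.05 s.
2. the foot is down in the pan (first time), far side (z of muddler in the frame of pan_floor below 0.018 m and horizontal distance between muddler and pan_floor below 0.06 m and x of muddler in the frame of pan_floor above 0.022 m), for 0.04 s.
3. the foot is down in the pan (first time), near side (z of muddler in the frame of pan_floor below 0.018 m and horizontal distance between muddler and pan_floor below 0.06 m and x of muddler in the frame of pan_floor below -0.02 m), for 0.04 s.
4. the foot is down in the pan (second time), far side (all of step 2), for 0.04 s.
5. the foot is down in the pan (second time), near side (all of step 3), for 0.04 s.
At the end, for the whole second after the job is handed in: All balls in the pan; each colour has a ball centre over 4 mm left, right, beyond and in front of the pan's middle; the muddler stands foot down in the crock at rest (foot centre below 35 mm over the crock's underside, within 40 mm of its axis, leaning under 43 degrees) (x of any of dark_1_center, dark_2_center, dark_3_center, dark_4_center in the frame of pan_floor above 0.004 m and x of any of dark_1_center, dark_2_center, dark_3_center, dark_4_center in the frame of pan_floor below -0.004 m and y of any of dark_1_center, dark_2_center, dark_3_center, dark_4_center in the frame of pan_floor above 0.004 m and y of any of dark_1_center, dark_2_center, dark_3_center, dark_4_center in the frame of pan_floor below -0.004 m and x of any of cream_1_center, cream_2_center, cream_3_center, cream_4_center in the frame of pan_floor above 0.004 m and x of any of cream_1_center, cream_2_center, cream_3_center, cream_4_center in the frame of pan_floor below -0.004 m and y of any of cream_1_center, cream_2_center, cream_3_center, cream_4_center in the frame of pan_floor above 0.004 m and y of any of cream_1_center, cream_2_center, cream_3_center, cream_4_center in the frame of pan_floor below -0.004 m and horizontal distance between each of dark_1_center, dark_2_center, dark_3_center, dark_4_center, cream_1_center, cream_2_center, cream_3_center, cream_4_center and pan_floor below 0.08 m and z of each of dark_1_center, dark_2_center, dark_3_center, dark_4_center, cream_1_center, cream_2_center, cream_3_center, cream_4_center in the frame of pan_floor below 0.04 m and z of muddler in the frame of crock below 0.035 m and horizontal distance between muddler and crock below 0.04 m and linear speed of muddler below 0.03 m/s and angle between muddler's own z axis and vertical below 0.75 rad); the robot touches nothing.
It fails at once if a ball leaves the pan (horizontal distance between any of dark_1_center, dark_2_center, dark_3_center, dark_4_center, cream_1_center, cream_2_center, cream_3_center, cream_4_center and pan_floor above 0.095 m).
It fails at once if fingers or arm touch a ball (over 0.5 N) (contact force between any of the fingers, the arm and dark_1 above 0.5 N or contact force between any of the fingers, the arm and dark_2 above 0.5 N or contact force between any of the fingers, the arm and dark_3 above 0.5 N or contact force between any of the fingers, the arm and dark_4 above 0.5 N or contact force between any of the fingers, the arm and cream_1 above 0.5 N or contact force between any of the fingers, the arm and cream_2 above 0.5 N or contact force between any of the fingers, the arm and cream_3 above 0.5 N or contact force between any of the fingers, the arm and cream_4 above 0.5 N).
It fails at once if the lamp is bumped (over 3 N) (contact force between any of the fingers, the arm, muddler and lamp above 3 N).
It fails at once if the muddler is pressed on the pan with over 40 N (contact force between muddler and station above 40 N).
It fails at once if a bystander is moved over 20 mm (distance of any of shaker_salt, label_roll, capsule_red, capsule_yellow from where it was at the start of the episode above 0.02 m).
It also fails if it takes over 72 s, if anything falls off the work surface, if the arm or the gripper's body presses on something with over 40 N, if the wrist force passes 120 N, or if a joint passes its speed limit or range.

ROBOT

A 6-joint arm with a two-finger parallel gripper is mounted at the origin on a cart in front of the work surface, level with it; the furniture and walls round the work are solid. World frame = base frame: x ahead of the robot, y to its left, z up, the work surface at z = 0. Lengths are in m, angles in rad, forces in N, time in s.
With the tool pointing down it reaches from about 0.375 to 0.9 m from the base axis. Payload 3.1 kg.
Tool frame: the origin (TCP) lies at the very end of the fingers, on their centre line; the grasp point (between the pads) lies 19 mm behind it; z points along the fingers, y is the line along which they close (so a half turn about z gives the same grasp; the last joint's range is limited). The gripper opens to 85 mm and grips with 20 to 120 N. Pads are 22 mm wide; open, the fingers measure 114 mm over their backs; the gripper's body (76 mm by 85 mm) begins 54 mm behind the grasp point. The pads swing forward as they close: fully open they stand 13 mm farther back than shut.
Start: joints at [-1.369, 0.527, 1.433, -0, 1.181, -0.178], TCP at [0.232, -0.58, 0.231] pointing down, gripper open.
Joint ranges: [-3.08, 3.08], [-0.75, 2.2], [0.22, 2.44], [-1.43, 4.57], [0, 2.65], [-2.85, 2.85]. Speed limits (rad/s): [2.79, 2.79, 3.14, 3.14, 3.14, 3.14].

INTERFACE

Orientations are given as a unit quaternion [x, y, z, w].
In Python, from station import telemetry, snapshot, ticket gives the robot as it stands.
- The arm moves only by the tool move_arm, never from a script. Its argument "commands" is text: rows parted by semicolons, each of 7 numbers parted by spaces: the shift along the tool's x, y, z in mm, then the turn, a rotation vector about the tool's x, y, z in degrees, then the opening, from -1 (shut) to 1 (fully open). A call has exactly 5 rows; each row is the pose to reach, as a shift and turn from the pose commanded when the call began, along the tool's axes at that moment; what a row does not reach only later rows make up. A row lasts 1/8 s, in which the tool goes at most 62.5 mm and 10.7 degrees, less where a joint would pass 70% of its speed; a pose out of reach is approached as far as the arm can. A call with a gripper value outside its range is refused whole. The fingers move at their own pace and stop on an object; "grip_force" is the grip in N (left out, the last holds). Time passes only in rows, so rows that repeat a pose let the fingers close, or fill a call up. It gives the time, the measured TCP pose, the force, the opening and the grip force at its end, in the units of the state.
- telemetry.sense(): the state, without advancing time (a new reading comes with each control period).
- snapshot(name): name is "side" or "top" or "wrist"; returns a dict with "image" (400x640x3 uint8, red, green, blue), "fx", "fy", "cx", "cy" (pixels), "pose" (4x4, takes a point from camera to world coordinates). Camera axes: x right, y down, z forward; pixel columns grow to the right and rows downward; lengths in m; the calibration is good to about 2 mm. The wrist camera is an equidistant fisheye: a pixel r from the principal point sees the ray r / f radians off the axis. A picture is of the moment at which its call begins. There is no depth.
- ticket.sign_off(): hands the job in; it is judged then, once.
The state is a dict: "t": time; "q": joint angles; "qd": joint speeds; "tau": joint torques, N m; "tcp_pos": TCP position; "tool_rot": TCP orientation; "force": force on the tool from outside, world axes, zero at the start; "ft_torque": the same for the moment, N m; "finger_gap": opening from 0.0 (shut) to 1.0 (fully open); "gripper_force": force on a finger pad.
Only numpy, scipy, OpenCV 4.12 (cv2) and the standard library are available. Lean on these libraries where they do the work, as an engineer would, in place of code of your own. Each camera call takes 0.05 s, during which the arm holds its last target. There are 200 camera calls.

## Working session

There is one attempt and no reset: what is moved stays moved. The work goes in short steps, Python scripts to look and compute and a tool call to move; the robot and the scene stay as the last step left them, time stands still between calls to the robot, and variables do not carry over. Pictures are saved under pics/ and viewed, at most 10 in all, crops included, and the job is handed in when it is done.

Besides the shell and the picture viewer there is one more tool, called as name(argument=value, ...) on one line, values as JSON. move_arm: Moves the arm, as the interface text tells. Its arguments: {"type":"object","properties":{"commands":{"type":"string"},"grip_force":{"type":"number"}},"required":["commands"]}

```bash
mkdir -p pics; ls; python3 - <<'E'
from station import telemetry, snapshot
import cv2,numpy as np
s=telemetry.sense(); print({k:np.round(s[k],3).tolist() for k in('t','tcp_pos','tool_rot','q','force')})
for n in('top','side'):
    d=snapshot(n); cv2.imwrite(f'pics/{n}0.png',d['image'][:,:,::-1]); np.save(f'{n}0.npy',d,allow_pickle=True)
    print(n,d['fx'],d['fy'],d['cx'],d['cy'],np.round(d['pose'],4).tolist())
E
```

```text
pics
{'t': 0.0, 'tcp_pos': [0.232, -0.58, 0.23], 'tool_rot': [0.982, 0.189, -0.0, -0.001], 'q': [-1.368, 0.528, 1.434, 0.0, 1.181, -0.178], 'force': [0.209, 0.358, 0.27]}
top 485.09398772139775 485.09398772139775 326.77054435488526 196.5103276086559 [[-0.0085, -0.9815, 0.1915, 0.3841], [-1.0, 0.0082, -0.0026, 0.0044], [0.001, -0.1915, -0.9815, 1.2841], [0.0, 0.0, 0.0, 1.0]]
side 362.9042482482605 362.9042482482605 310.2998115270789 202.8730224015118 [[-0.9147, -0.2671, 0.3032, 0.3065], [-0.4037, 0.634, -0.6596, 0.5992], [-0.0161, -0.7258, -0.6877, 0.7771], [0.0, 0.0, 0.0, 1.0]]
```

View pics/top0.png

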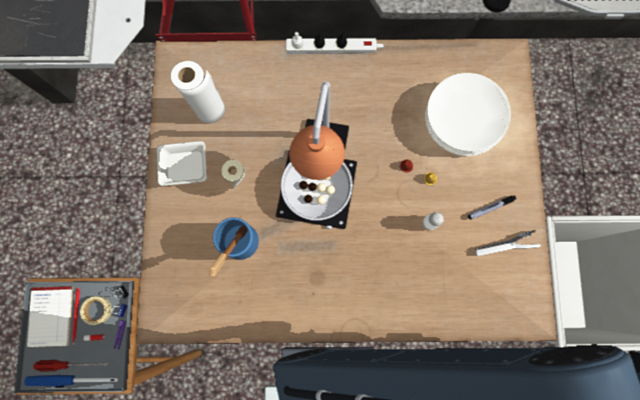

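View pics/side0.png

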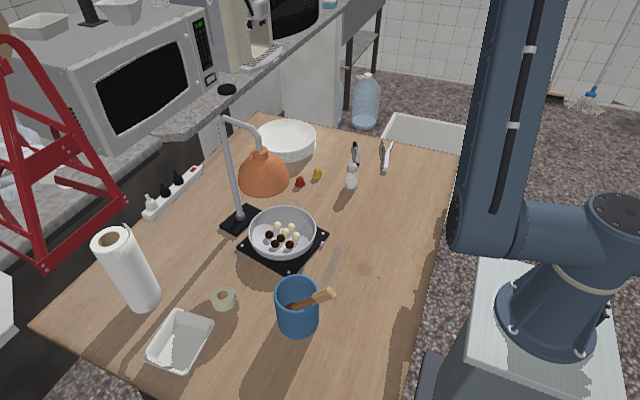

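Top view: crock at about (236,238) with the muddler grip end near (213,274), pan about (317,187), shade about (317,152), balls about (300–332,180–202). Side view: crock (297,305), grip end about (330,295).

```bash
cat >h.py <<'E'
import numpy as np,cv2
from scipy.spatial.transform import Rotation as R
def ray(d,uv):
    uv=np.atleast_2d(uv).astype(float); P=np.array(d['pose'])
    v=np.c_[(uv[:,0]-d['cx'])/d['fx'],(uv[:,1]-d['cy'])/d['fy'],np.ones(len(uv))]@P[:3,:3].T
    return P[:3,3],v
def onz(d,uv,z):
    o,v=ray(d,uv); return o+v*((z-o[2])/v[:,2])[:,None]
def proj(d,p):
    P=np.array(d['pose']); c=(np.atleast_2d(p)-P[:3,3])@P[:3,:3]
    return np.c_[d['fx']*c[:,0]/c[:,2]+d['cx'],d['fy']*c[:,1]/c[:,2]+d['cy']]
def tri(d1,u1,d2,u2):
    A=np.zeros((3,3));b=np.zeros(3)
    for d,u in((d1,u1),(d2,u2)):
        o,v=ray(d,u);v=v[0]/np.linalg.norm(v[0]);M=np.eye(3)-np.outer(v,v);A+=M;b+=M@o
    return np.linalg.solve(A,b)
def load(n): return np.load(n,allow_pickle=True).item()
def blobs(m,amin=6):
    n,l,st,c=cv2.connectedComponentsWithStats(m.astype(np.uint8))
    return [(st[i].tolist(),np.round(c[i],1).tolist()) for i in range(1,n) if st[i][4]>=amin]
E
python3 - <<'E'
from h import *
T=load('top0.npy');S=load('side0.npy')
def crop(d,x0,y0,w,h,k): return cv2.resize(d['image'][y0:y0+h,x0:x0+w,::-1],(w*k,h*k),interpolation=cv2.INTER_NEAREST)
a=crop(T,200,110,160,170,3);b=crop(S,230,200,110,140,3)
im=np.zeros((510,480+330,3),np.uint8)[:, :800]
im[:510,:480]=a;im[:420,480:800]=b[:,:320]
cv2.imwrite('pics/crop0.png',im)
for n,d in(('T',T),('S',S)):
    h=cv2.cvtColor(d['image'],cv2.COLOR_RGB2HSV);H,Sa,V=[h[:,:,i].astype(int) for i in range(3)]
    print(n,'blue',[x for x in blobs((H>98)&(H<115)&(Sa>120)&(V>60),150)])
E
```

```text
T blue [([214, 218, 44, 41, 1073], [235.2, 238.0]), ([24, 375, 50, 11, 474], [48.7, 380.3])]
S blue [([274, 291, 44, 48, 184], [297.3, 319.8])]
```

View pics/crop0.png

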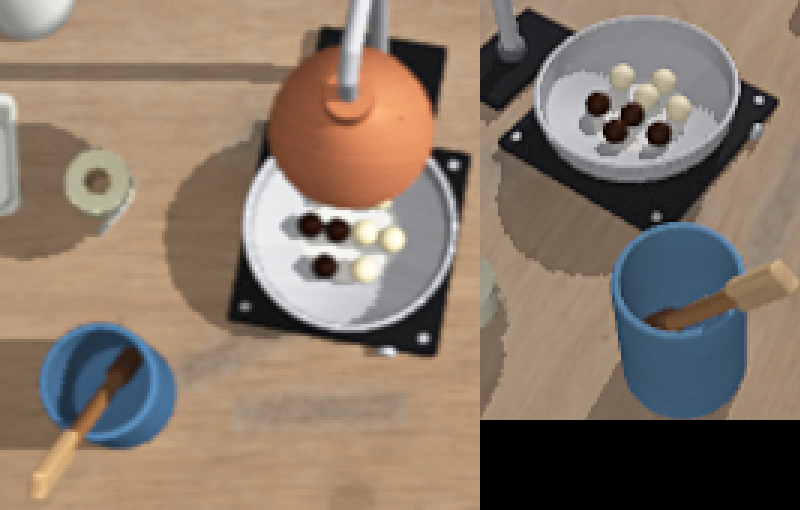

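Crop shows: grip end at top px (213,273.3) / side px (330,292.7); crock rim centre top ≈(233.2,237.3), side ≈(296.5,292); plate corners top ≈(276.3,216.7),(345.7,228.3),(356.7,161.7).

```bash
python3 - <<'E'
from h import *
T=load('top0.npy');S=load('side0.npy')
f=lambda x:np.round(x,4).tolist()
print('rim T',f(onz(T,[233.2,237.3],.12)),'S',f(onz(S,[296.5,292],.12)))
p=onz(T,[[276.3,216.7],[345.7,228.3],[356.7,161.7]],.012);print('plate',f(p),f((p[0]+p[2])/2))
print('pan rim T',f(onz(T,[317,184],.054)))
q=onz(S,[[230+19/3,200+142/3],[230+180/3,200+228/3],[230+297/3,200+99/3]],.012);print('plateS',f(q),f((q[0]+q[2])/2))
for P in(p,q):
    for a,b in((0,1),(1,2)): print(np.linalg.norm(P[a]-P[b]),np.degrees(np.arctan2(*(P[b]-P[a])[:2][::-1])))
top=tri(T,[213,273.3],S,[330,292.7]);print('mudtop',f(top),proj(T,top),proj(S,top))
# shaft/foot points: top crop; side crop
# stick axis as intersection of two planes
def plane(d,u1,u2):
    o,v=ray(d,[u1,u2]);n=np.cross(v[0],v[1]);n/=np.linalg.norm(n);return n
def tp(x,y):return [200+x/3,110+y/3]
def sp(x,y):return [230+(x-480)/3,200+y/3]
n1=plane(T,tp(39,487),tp(126,361));n2=plane(S,sp(783,279),sp(662,322))
ax=np.cross(n1,n2);ax/=np.linalg.norm(ax);ax*=np.sign(ax[2]);print('axis',f(ax),'tilt',np.degrees(np.arccos(ax[2])),'az',np.degrees(np.arctan2(ax[1],ax[0])))
print('foot',f(top-.227*ax))
# alternative: foot within crock, floor height 8mm
E
```

```text
rim T [[0.5132, 0.2271, 0.12]] S [[0.5133, 0.2282, 0.12]]
plate [[0.579, 0.1352, 0.012], [0.5465, -0.0482, 0.012], [0.7278, -0.081, 0.012]] [0.6534, 0.0271, 0.012]
pan rim T [[0.6575, 0.0262, 0.054]]
plateS [[0.7585, 0.1049, 0.012], [0.5825, 0.1315, 0.012], [0.5455, -0.0422, 0.012]] [0.652, 0.0313, 0.012]
0.18626970796913941 -100.03663824416257
0.18422640275644828 -10.227954805642364
0.1780061425349893 171.41108091323736
0.1776270980638474 -102.03706959446964
mudtop [0.4273, 0.2535, 0.2056] [[212.77596044 272.14881596]] [[331.38880243 293.0033639 ]]
axis [-0.535, 0.1422, 0.8328] tilt 33.61483401862224 az 165.12004357082876
foot [0.5488, 0.2212, 0.0165]
```

```bash
cat >>h.py <<'E'
def ori(tilt,az,flip=1):
    "tool z opposite to a stick leaning tilt deg toward azimuth az deg; y horizontal"
    t,a=np.radians([tilt,az]); s=np.array([np.sin(t)*np.cos(a),np.sin(t)*np.sin(a),np.cos(t)])
    y=np.array([np.sin(a),-np.cos(a),0])*flip; z=-s
    return np.c_[np.cross(y,z),y,z]
def plan(p,Rt,fr=(.2,.4,.6,.8,1),g=1):
    "rows from present pose to tcp p / rot Rt"
    from station import telemetry
    s=telemetry.sense();R0=R.from_quat(s['tool_rot']);d=R0.inv().apply(np.array(p)-s['tcp_pos'])*1e3
    r=np.degrees((R0.inv()*R.from_matrix(Rt)).as_rotvec())
    print('t',round(s['t'],2),'tcp',np.round(s['tcp_pos'],4),'d',np.round(d,1),'rv',np.round(r,1),'F',np.round(s['force'],1),'gap',round(s['finger_gap'],3),'gf',np.round(s['gripper_force'],1))
    print('; '.join(' '.join(f'{v:.0f}' if abs(v)>=20 else f'{v:.1f}' for v in np.r_[d,r]*f)+f' {g}' for f in fr))
E
python3 - <<'E'
from h import *
W=ori(0,93.4)   # tool x azimuth = ?
for az,fl in((93.4,1),(165,1)): 
    M=ori(0.0,az,fl);print(az,fl,np.round(M,2).tolist())
M=ori(0,93.4,1)
plan([.45,-.15,.33],M,fr=np.arange(1,11)/10)
E
```

```text
93.4 1 [[-0.06, 1.0, 0.0], [1.0, 0.06, -0.0], [-0.0, 0.0, -1.0]]
165 1 [[-0.97, 0.26, 0.0], [0.26, 0.97, -0.0], [-0.0, 0.0, -1.0]]
t 0.1 tcp [ 0.2322 -0.5796  0.2304] d [ 361.9 -318.   -98.8] rv [ -0.1  -0.1 -71.6] F [-0.5  0.5 -0. ] gap 0.995 gf 0.0
36 -32 -9.9 -0.0 -0.0 -7.2 1; 72 -64 -19.8 -0.0 -0.0 -14.3 1; 109 -95 -30 -0.0 -0.0 -21 1; 145 -127 -40 -0.0 -0.0 -29 1; 181 -159 -49 -0.0 -0.0 -36 1; 217 -191 -59 -0.0 -0.1 -43 1; 253 -223 -69 -0.1 -0.1 -50 1; 290 -254 -79 -0.1 -0.1 -57 1; 326 -286 -89 -0.1 -0.1 -64 1; 362 -318 -99 -0.1 -0.1 -72 1
```

move_arm(commands="36 -32 -10 0 0 -7.2 1; 72 -64 -20 0 0 -14.4 1; 109 -95 -30 0 0 -21.6 1; 145 -127 -40 0 0 -28.8 1; 181 -159 -50 0 0 -36 1")

```text
t: 0.72
tcp_pos: [0.3416, -0.3636, 0.2813]
tool_rot: [0.874, 0.485, 0.0, -0.0]
force: [0.8, 0.7, 0.5]
finger_gap: 1.004
gripper_force: 0.0
```

```bash
python3 -c "
from h import *
plan([.45,-.15,.33],ori(0,93.4))"
```

```text
t 0.72 tcp [ 0.3416 -0.3636  0.2813] d [238.6 -21.2 -48.6] rv [ -0.   -0.  -35.4] F [0.8 0.7 0.5] gap 1.004 gf 0.0
48 -4.2 -9.7 -0.0 -0.0 -7.1 1; 95 -8.5 -19.4 -0.0 -0.0 -14.1 1; 143 -12.7 -29 -0.0 -0.0 -21 1; 191 -16.9 -39 -0.0 -0.0 -28 1; 239 -21 -49 -0.0 -0.0 -35 1
```

move_arm(commands="48 -4 -10 0 0 -7 1; 95 -8 -20 0 0 -14 1; 143 -13 -29 0 0 -21 1; 191 -17 -39 0 0 -28 1; 239 -21 -49 0 0 -35 1")

```text
t: 1.35
tcp_pos: [0.451, -0.1502, 0.3304]
tool_rot: [0.688, 0.726, -0.0, -0.0]
force: [0.8, -0.5, -0.4]
finger_gap: 0.999
gripper_force: 0.0
```

```bash
python3 -c "
from h import *
plan([.40,.259,.28],ori(31.5,165),np.arange(1,11)/10)"
```

```text
t 1.35 tcp [ 0.451  -0.1502  0.3304] d [411.4 -29.3  50.5] rv [-19.8 -27.2 -70. ] F [ 0.8 -0.5 -0.4] gap 0.999 gf 0.0
41 -2.9 5.1 -2.0 -2.7 -7.0 1; 82 -5.9 10.1 -4.0 -5.4 -14.0 1; 123 -8.8 15.2 -5.9 -8.2 -21 1; 165 -11.7 20 -7.9 -10.9 -28 1; 206 -14.6 25 -9.9 -13.6 -35 1; 247 -17.6 30 -11.9 -16.3 -42 1; 288 -20 35 -13.8 -19.1 -49 1; 329 -23 40 -15.8 -22 -56 1; 370 -26 45 -17.8 -25 -63 1; 411 -29 51 -19.8 -27 -70 1
```

move_arm(commands="41 -3 5 -2 -2.7 -7 1; 82 -6 10 -4 -5.4 -14 1; 123 -9 15 -6 -8.1 -21 1; 165 -12 20 -8 -10.9 -28 1; 206 -15 25 -10 -13.6 -35 1")

```text
t: 1.98
tcp_pos: [0.4251, 0.0545, 0.3051]
tool_rot: [0.431, 0.89, -0.018, 0.144]
force: [0.9, -0.3, 0.4]
finger_gap: 1.0
gripper_force: 0.0
```

```bash
python3 -c "
from h import *
plan([.40,.259,.28],ori(31.5,165),(.18,.36,.54,.72,.9,1))"
```

```text
t 1.98 tcp [0.4251 0.0545 0.3051] d [177.5 106.5 -14.1] rv [ -9.8 -13.4 -35. ] F [ 0.9 -0.3  0.4] gap 1.0 gf 0.0
32 19.2 -2.5 -1.8 -2.4 -6.3 1; 64 38 -5.1 -3.5 -4.8 -12.6 1; 96 58 -7.6 -5.3 -7.3 -18.9 1; 128 77 -10.1 -7.0 -9.7 -25 1; 160 96 -12.6 -8.8 -12.1 -32 1; 178 107 -14.1 -9.8 -13.4 -35 1
```

move_arm(commands="36 21 -3 -2 -2.7 -7 1; 71 43 -6 -4 -5.4 -14 1; 107 64 -8 -6 -8 -21 1; 142 85 -11 -8 -10.7 -28 1; 178 107 -14 -9.8 -13.4 -35 1")

```text
t: 2.6
tcp_pos: [0.4008, 0.2597, 0.2801]
tool_rot: [0.126, 0.954, -0.035, 0.269]
force: [0.2, 0.1, -0.8]
finger_gap: 0.997
gripper_force: 0.0
```

```bash
python3 - <<'E'
from h import *
from station import snapshot,telemetry
d=snapshot('wrist');np.save('w1.npy',d,allow_pickle=True)
cv2.imwrite('pics/w1.png',d['image'][:,:,::-1]);print(d['fx'],d['cx'],d['cy'],np.round(d['pose'],4).tolist())
plan([.4556,.2459,.158],ori(31.5,165));print(np.round(telemetry.sense()['q'],2))
E
```

```text
309.70691628693146 323.57199755032366 198.9742605687055 [[0.258, 0.655, 0.7102, 0.272], [0.9662, -0.1743, -0.1901, 0.2945], [-0.0007, 0.7352, -0.6778, 0.3661], [0.0, 0.0, 0.0, 1.0]]
t 2.65 tcp [0.3998 0.2636 0.2791] d [ 13.2  -3.3 133.8] rv [ 0.3 -0.1  0.3] F [-0.5  1.9 -0.4] gap 0.999 gf 0.0
2.6 -0.7 27 0.1 -0.0 0.1 1; 5.3 -1.3 54 0.1 -0.0 0.1 1; 7.9 -2.0 80 0.2 -0.0 0.2 1; 10.6 -2.7 107 0.3 -0.1 0.2 1; 13.2 -3.3 134 0.3 -0.1 0.3 1
[ 0.59  0.21  1.97 -0.66  0.69 -0.26]
```

View pics/w1.png

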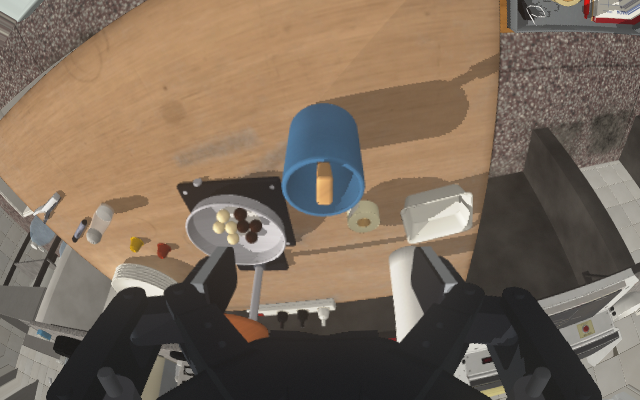

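The wrist view shows the crock below with the muddler's grip inside its mouth outline at (316–332, 163–205), the gripper centred on it; now check against my estimate.

```bash
python3 - <<'E'
from h import *
d=load('w1.npy');P=np.array(d['pose'])
def pf(p):
    c=(np.atleast_2d(p)-P[:3,3])@P[:3,:3];th=np.arctan2(np.hypot(c[:,0],c[:,1]),c[:,2]);ph=np.arctan2(c[:,1],c[:,0])
    return np.c_[d['cx']+d['fx']*th*np.cos(ph),d['cy']+d['fx']*th*np.sin(ph)]
top=np.array([.4273,.2535,.2056]);s=-ori(31.5,165)[:,2]
print(pf([top,top-.072*s,top-.2*s]).round(1))
c=cv2.resize(d['image'][150:230,270:380,::-1],None,fx=5,fy=5,interpolation=cv2.INTER_NEAREST);cv2.imwrite('pics/w1c.png',c)
E
```

```text
[[324.3 186.5]
 [324.2 169. ]
 [324.  152.3]]
```

View pics/w1c.png

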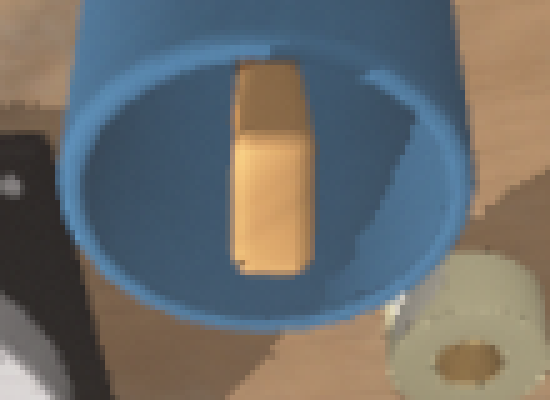

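Face centre is at (324.5,190.7), 4 px below the prediction, so the top is about 3 mm farther along camera-down; I'll correct for that and approach.

```bash
python3 -c "
from h import *
plan([.4576,.2454,.160],ori(31.5,165))"
```

```text
t 2.65 tcp [0.3998 0.2636 0.2791] d [ 10.4  -3.3 133.2] rv [ 0.3 -0.1  0.3] F [-0.5  1.9 -0.4] gap 0.999 gf 0.0
2.1 -0.7 27 0.1 -0.0 0.1 1; 4.2 -1.3 53 0.1 -0.0 0.1 1; 6.3 -2.0 80 0.2 -0.0 0.2 1; 8.3 -2.6 107 0.3 -0.1 0.2 1; 10.4 -3.3 133 0.3 -0.1 0.3 1
```

move_arm(commands="5 -2 15 0 0 0 1; 10 -3 45 0 0 0 1; 10 -3 75 0 0 0 1; 10 -3 100 0 0 0 1; 10 -3 100 0 0 0 1")

```text
t: 3.28
tcp_pos: [0.4425, 0.2432, 0.1881]
tool_rot: [0.128, 0.955, -0.037, 0.267]
force: [-0.2, -1.0, -0.7]
finger_gap: 0.997
gripper_force: 0.0
```

```bash
python3 - <<'E'
from h import *
from station import snapshot
plan([.4576,.2454,.160],ori(31.5,165))
a=snapshot('wrist')['image'][:,:,::-1];t=snapshot('top')['image'][190:290,180:280,::-1]
im=np.zeros((400,800,3),np.uint8);im[:,:400]=a[:,120:520];im[:,400:]=cv2.resize(t,(400,400),interpolation=0);cv2.imwrite('pics/g1.png',im)
plan([.4576,.2454,.160],ori(31.5,165))
E
```

```text
t 3.27 tcp [0.4425 0.2432 0.1881] d [ 2.6  6.2 31.3] rv [-0.2 -0.3 -0.3] F [-0.2 -1.  -0.7] gap 0.997 gf 0.0
0.5 1.2 6.3 -0.0 -0.1 -0.1 1; 1.1 2.5 12.5 -0.1 -0.1 -0.1 1; 1.6 3.7 18.8 -0.1 -0.2 -0.2 1; 2.1 4.9 25 -0.2 -0.2 -0.2 1; 2.6 6.2 31 -0.2 -0.3 -0.3 1
t 3.38 tcp [0.4425 0.2439 0.1898] d [ 3.4  5.4 32.8] rv [-0.1 -0.1 -0.3] F [-1.1 -0.4 -0.2] gap 1.006 gf 0.0
0.7 1.1 6.6 -0.0 -0.0 -0.1 1; 1.4 2.2 13.1 -0.0 -0.1 -0.1 1; 2.1 3.2 19.7 -0.1 -0.1 -0.2 1; 2.7 4.3 26 -0.1 -0.1 -0.2 1; 3.4 5.4 33 -0.1 -0.1 -0.3 1
```

View pics/g1.png

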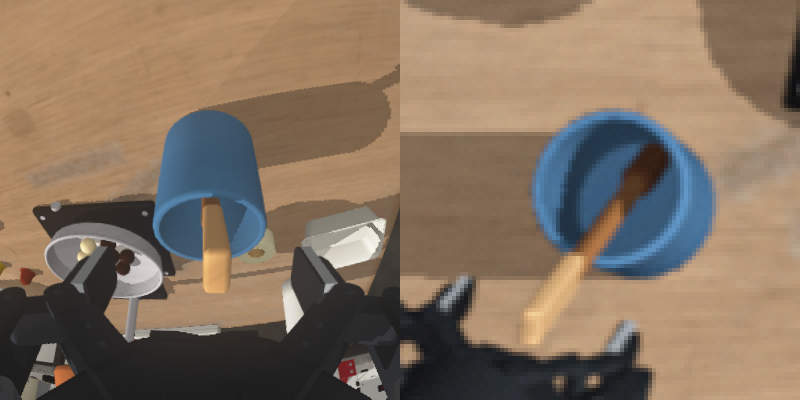

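The stick's end (217,290) lies ~12 px toward tool +y of the gripper's centre line, agreeing with the planned +6 mm shift.

move_arm(commands="2 6 5 0 0 0 1; 3 6 18 0 0 0 1; 3 6 32 0 0 0 1; 3 6 32 0 0 0 0.2; 3 6 32 0 0 0 -0.5", grip_force=60)

```text
t: 4.0
tcp_pos: [0.4579, 0.2467, 0.1615]
tool_rot: [0.128, 0.954, -0.035, 0.269]
force: [-0.4, 0.7, -0.2]
finger_gap: 0.602
gripper_force: 0.0
```

move_arm(commands="0 0 0 0 0 0 -1; 0 0 0 0 0 0 -1; 0 0 0 0 0 0 -1; 0 0 0 0 0 0 -1; 0 0 0 0 0 0 -1", grip_force=60)

```text
t: 4.62
tcp_pos: [0.458, 0.2467, 0.1613]
tool_rot: [0.128, 0.954, -0.035, 0.269]
force: [-2.7, 1.7, 5.3]
finger_gap: 0.129
gripper_force: 60.0
```

```bash
python3 - <<'E'
from h import *
from station import snapshot
plan([.4576,.2454,.310],ori(31.5,165),g=-1)
a=snapshot('wrist')['image'][:,:,::-1];t=snapshot('side')['image'][230:350,230:350,::-1]
im=np.zeros((400,800,3),np.uint8);im[:,:400]=a[:,120:520];im[:,400:]=cv2.resize(t,(400,400),interpolation=0);cv2.imwrite('pics/g2.png',im)
E
```

```text
t 4.62 tcp [0.458  0.2467 0.1613] d [ -77.5   -1.  -126.9] rv [ 0.  -0.1 -0.3] F [-2.7  1.7  5.3] gap 0.129 gf 60.0
-15.5 -0.2 -25 0.0 -0.0 -0.1 -1; -31 -0.4 -51 0.0 -0.0 -0.1 -1; -46 -0.6 -76 0.0 -0.0 -0.2 -1; -62 -0.8 -102 0.0 -0.1 -0.2 -1; -77 -1.0 -127 0.0 -0.1 -0.3 -1
```

View pics/g2.png

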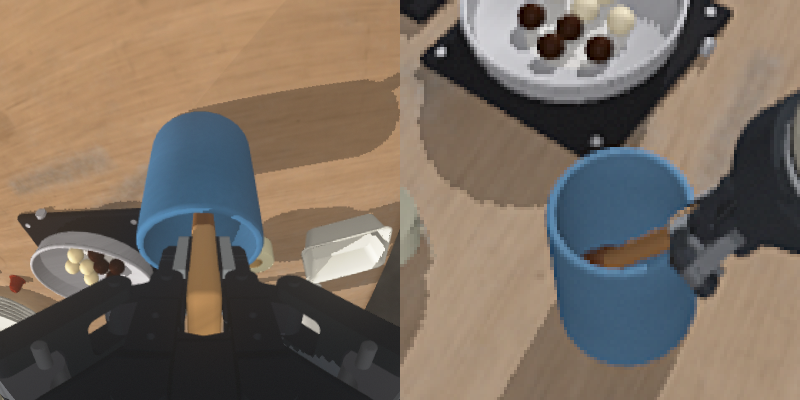

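Stick is gripped between the pads (gap 11 mm), still in the crock. Lift.

```bash
python3 -c "
from h import *
plan([.434,.253,.336],ori(31.5,165),g=-1)"
```

```text
t 4.72 tcp [0.4581 0.2467 0.1613] d [ -69.9    0.2 -162. ] rv [ 0.  -0.1 -0.3] F [-2.5  1.6  5.2] gap 0.128 gf 59.9
-14.0 0.0 -32 0.0 -0.0 -0.1 -1; -28 0.1 -65 0.0 -0.0 -0.1 -1; -42 0.1 -97 0.0 -0.0 -0.2 -1; -56 0.1 -130 0.0 -0.1 -0.2 -1; -70 0.2 -162 0.0 -0.1 -0.3 -1
```

move_arm(commands="-7 0 -20 0 0 0 -1; -20 0 -50 0 0 0 -1; -37 0 -88 0 0 0 -1; -53 0 -126 0 0 0 -1; -70 0 -162 0 0 0 -1")

```text
t: 5.35
tcp_pos: [0.4333, 0.2521, 0.3363]
tool_rot: [0.128, 0.954, -0.036, 0.267]
force: [0.8, 0.5, -1.1]
finger_gap: 0.13
gripper_force: 59.0
```

```bash
python3 - <<'E'
from h import *
from station import snapshot,telemetry
plan([.434,.253,.336],ori(31.5,165),g=-1)
s=telemetry.sense();M=R.from_quat(s['tool_rot']).as_matrix()
T=snapshot('top');S=snapshot('side');np.save('T1.npy',T,allow_pickle=True);np.save('S1.npy',S,allow_pickle=True)
tcp=s['tcp_pos'];foot=tcp+.171*M[:,2];print('foot pred',foot.round(4),'T',proj(T,[foot,tcp]).round(1).tolist(),'S',proj(S,[foot,tcp]).round(1).tolist())
for d,n in((T,'T'),(S,'S')):
    u=proj(d,foot)[0].astype(int);c=d['image'][u[1]-40:u[1]+40,u[0]-40:u[0]+40,::-1];print(n,u-40)
    globals()[n+'c']=cv2.resize(c,(400,400),interpolation=0)
cv2.imwrite('pics/l1.png',np.hstack([Tc,Sc]))
E
```

```text
t 5.35 tcp [0.4333 0.2521 0.3363] d [-0.2  1.   0.5] rv [-0.1 -0.2 -0.3] F [ 0.8  0.5 -1.1] gap 0.13 gf 59.0
-0.0 0.2 0.1 -0.0 -0.0 -0.1 -1; -0.1 0.4 0.2 -0.1 -0.1 -0.1 -1; -0.1 0.6 0.3 -0.1 -0.1 -0.2 -1; -0.2 0.8 0.4 -0.1 -0.2 -0.2 -1; -0.2 1.0 0.5 -0.1 -0.2 -0.3 -1
foot pred [0.519  0.2288 0.1901] T [[226.7, 231.4], [198.1, 266.4]] S [[292.3, 271.3], [330.1, 244.9]]
T [186 191]
S [252 231]
```

View pics/l1.png

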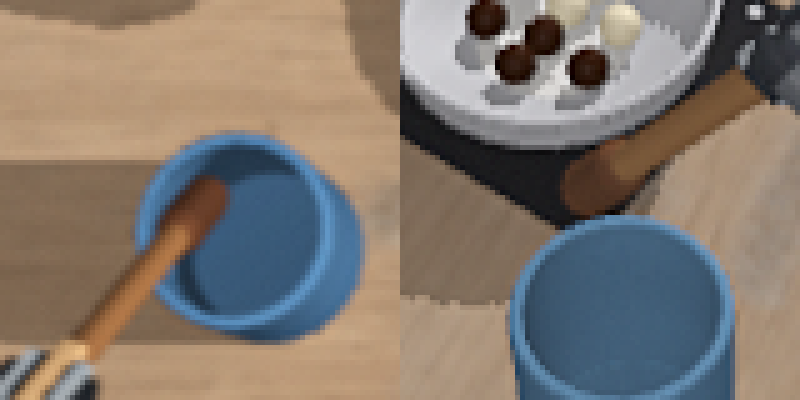

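Foot seen at top px (226.6,230.4), side px (289.6,268.6), within 3–4 mm of prediction. Now locate balls.

```bash
cat >>h.py <<'E'
C=np.array([.655,.028,.017]);YAW=np.radians(-10)
PX=np.array([np.cos(YAW),np.sin(YAW),0]);PY=np.array([-np.sin(YAW),np.cos(YAW),0])
def inpan(p): p=np.atleast_2d(p)-C; return np.c_[p@PX,p@PY,p[:,2]]
def pan(x,y,z): return C+PX*x+PY*y+[0,0,z]
def balls(d,z=.031,show=True):
    im=d['image'];hsv=cv2.cvtColor(im,cv2.COLOR_RGB2HSV);H,Sa,V=[hsv[:,:,i].astype(int) for i in range(3)]
    o=np.zeros(im.shape[:2],np.uint8);a=np.linspace(0,6.3,60)
    cv2.fillPoly(o,[proj(d,[pan(.083*np.cos(t),.083*np.sin(t),.02) for t in a]).astype(np.int32)],1)
    dk=(V<75)&(o>0); cr=(H>15)&(H<35)&(Sa>28)&(V>150)&(o>0)
    return dk,cr
E
python3 - <<'E'
from h import *
T=load('T1.npy');S=load('S1.npy')
from station import telemetry
s=telemetry.sense();M=R.from_quat(s['tool_rot']).as_matrix()
f=tri(T,[226.6,230.4],S,[289.6,268.6]);print('foot',f.round(4),'tool',(M.T@(f-s['tcp_pos'])).round(4))
for n,d in(('T',T),('S',S)):
    dk,cr=balls(d)
    for nm,m in(('dk',dk),('cr',cr)):
        for st,c in blobs(m,8): print(n,nm,st,c,(inpan(onz(d,c,.029))*1e3).round(0)[0,:2])
ps=[load('S1.npy')['image'],load('T1.npy')['image']]
a=cv2.resize(ps[0][195:270,235:335,::-1],(400,300),interpolation=0);b=cv2.resize(ps[1][140:215,270:370,::-1],(400,300),interpolation=0)
cv2.imwrite('pics/b1.png',np.hstack([a,b]))
E
```

```text
foot [0.5224 0.2285 0.1963] tool [-0.0009 -0.0027  0.1699]
T dk [299, 181, 17, 10, 94] [307.2, 185.6] [-0. 25.]
T dk [304, 195, 8, 8, 49] [307.6, 198.7] [-35.  18.]
T cr [324, 177, 7, 3, 12] [327.2, 178.2] [ 28. -24.]
T cr [317, 183, 18, 11, 96] [325.3, 188.4] [  0. -24.]
T cr [316, 195, 9, 9, 43] [319.3, 199.7] [-33. -13.]
S dk [265, 231, 8, 8, 45] [268.7, 234.5] [33. 20.]
S dk [271, 235, 14, 13, 93] [277.4, 240.8] [-1. 25.]
S dk [286, 241, 8, 8, 48] [289.1, 244.4] [-35.  18.]
S cr [273, 221, 9, 9, 57] [276.9, 225.2] [ 35. -20.]
S cr [281, 223, 14, 13, 106] [287.9, 229.2] [  0. -25.]
S cr [292, 232, 8, 9, 60] [295.6, 235.8] [-32. -17.]
```

View pics/b1.png

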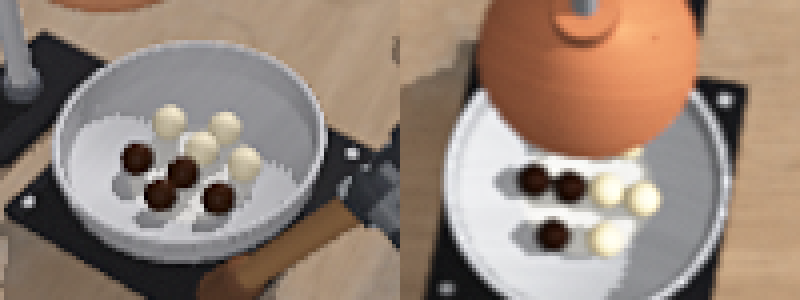

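Balls form symmetric rows at pan x ≈ 34, 0, −34 (dark y>0, cream y<0); the gap at far centre (27,0) is free for the foot.

```bash
cat >>h.py <<'E'
F=np.array([-.001,-.002,.1705])
def foot():
    from station import telemetry
    s=telemetry.sense();M=R.from_quat(s['tool_rot']).as_matrix()
    return inpan(s['tcp_pos']+M@F)[0]
def fplan(x,y,z,tilt=33,az=170,**k):
    M=ori(tilt,az);print('foot pan mm',(foot()*1e3).round(1));plan(pan(x/1e3,y/1e3,z/1e3)-M@F,M,g=-1,**k)
def path(pts,tilt=33):
    "foot points in pan mm -> rows rel to the present"
    from station import telemetry
    s=telemetry.sense();M0=R.from_quat(s['tool_rot']);M=ori(tilt,170)
    rv=np.degrees((M0.inv()*R.from_matrix(M)).as_rotvec())
    print('t',round(s['t'],2),'foot',(foot()*1e3).round(1),'F',np.round(s['force'],1),'rv',rv.round(1))
    print('; '.join(' '.join(f'{v:.1f}' for v in M0.inv().apply(pan(*np.array(p)/1e3)-M@F-s['tcp_pos'])*1e3)+' 0 0 0 -1' for p in pts))
E
python3 -c "
from h import *
fplan(-60,0,100)"
```

```text
foot pan mm [-164.9  175.1  178.8]
t 5.45 tcp [0.4358 0.2537 0.3403] d [ -58.1 -172.9  129.4] rv [-2.4 -1.2 -4.7] F [ 0.2  1.  -0.9] gap 0.134 gf 59.2
-11.6 -35 26 -0.5 -0.2 -0.9 -1; -23 -69 52 -1.0 -0.5 -1.9 -1; -35 -104 78 -1.5 -0.7 -2.8 -1; -47 -138 104 -1.9 -1.0 -3.7 -1; -58 -173 129 -2.4 -1.2 -4.7 -1
```

move_arm(commands="-12 -38 20 -0.5 -0.2 -0.9 -1; -24 -80 45 -1 -0.5 -1.9 -1; -36 -120 75 -1.5 -0.7 -2.8 -1; -48 -155 110 -2 -1 -3.7 -1; -58 -173 129 -2.4 -1.2 -4.7 -1")

```text
t: 6.08
tcp_pos: [0.4999, 0.0526, 0.2526]
tool_rot: [0.084, 0.957, -0.028, 0.276]
force: [-0.9, 0.5, -1.7]
finger_gap: 0.133
gripper_force: 59.2
```

```bash
python3 -c "
from h import *
fplan(-60,0,100)
path([(-40,0,80),(-20,0,55),(0,0,45),(27,0,42),(27,0,42)])"
```

```text
foot pan mm [-65.2  -6.   92. ]
t 6.08 tcp [0.4999 0.0526 0.2526] d [-6.5  4.6 -4. ] rv [-0.4 -0.7  0.1] F [-0.9  0.5 -1.7] gap 0.133 gf 59.2
-1.3 0.9 -0.8 -0.1 -0.1 0.0 -1; -2.6 1.9 -1.6 -0.2 -0.3 0.0 -1; -3.9 2.8 -2.4 -0.3 -0.4 0.1 -1; -5.2 3.7 -3.2 -0.4 -0.6 0.1 -1; -6.5 4.6 -4.0 -0.4 -0.7 0.1 -1
t 6.08 foot [-65.2  -6.   92. ] F [-0.9  0.5 -1.7] rv [-0.4 -0.7  0.1]
-12.8 4.8 23.5 0 0 0 -1; -16.3 5.1 55.4 0 0 0 -1; -27.9 5.2 74.5 0 0 0 -1; -49.1 5.3 91.4 0 0 0 -1; -49.1 5.3 91.4 0 0 0 -1
```

move_arm(commands="-13 5 23 0 0 0 -1; -16 5 55 0 0 0 -1; -28 5 75 0 0 0 -1; -46 5 89 0 0 0 -1; -46 5 89 0 0 0 -1")

```text
t: 6.7
tcp_pos: [0.5879, 0.0439, 0.2036]
tool_rot: [0.083, 0.957, -0.028, 0.278]
force: [0.0, -0.5, 0.1]
finger_gap: 0.133
gripper_force: 59.2
```

```bash
python3 - <<'E'
from h import *
from station import snapshot
print((foot()*1e3).round(1))
S=snapshot('side');print((foot()*1e3).round(1))
W=snapshot('wrist');path([(27,0,z) for z in (36,30,25,20,16)])
np.save('S2.npy',S,allow_pickle=True)
a=cv2.resize(S['image'][150:270,220:340,::-1],(480,480),interpolation=0);b=W['image'][100:420,160:480,::-1]
im=np.zeros((480,800,3),np.uint8);im[:,:480]=a;im[:300,480:]=b;cv2.imwrite('pics/s2.png',im)
E
```

```text
[23.5  1.  43.3]
[21.8  1.  43.1]
t 6.8 foot [21.   1.2 43.3] F [-1.3 -0.  -1.3] rv [-0.4 -0.6  0.2]
0.7 -2.2 9.4 0 0 0 -1; 4.0 -2.1 14.5 0 0 0 -1; 6.6 -2.1 18.7 0 0 0 -1; 9.3 -2.1 22.9 0 0 0 -1; 11.5 -2.0 26.3 0 0 0 -1
```

View pics/s2.png

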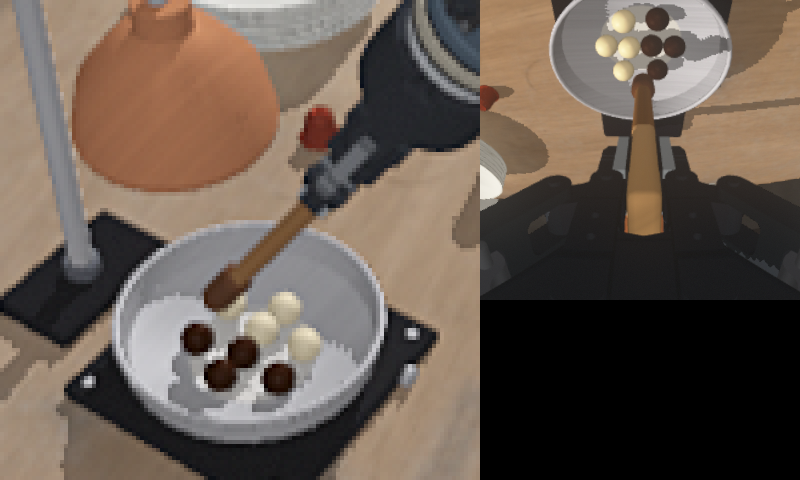

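Foot hovers over the pan at side px ≈(275.5,223), lamp clear, all eight balls in place. (All ten views used; numbers only from here.)

```bash
python3 - <<'E'
from h import *
S=load('S2.npy')
print(proj(S,pan(.0218,.001,.0431)),inpan(onz(S,[275.5,223.3],.017+.0431))*1e3)
path([(27,0,z) for z in (36,30,25,20,16)])
E
```

```text
[[275.13438499 224.12857253]] [[22.86246352 -1.98494616 43.1       ]]
t 6.8 foot [21.   1.2 43.3] F [-1.3 -0.  -1.3] rv [-0.4 -0.6  0.2]
0.7 -2.2 9.4 0 0 0 -1; 4.0 -2.1 14.5 0 0 0 -1; 6.6 -2.1 18.7 0 0 0 -1; 9.3 -2.1 22.9 0 0 0 -1; 11.5 -2.0 26.3 0 0 0 -1
```

move_arm(commands="2 -1 9 0 0 0 -1; 4 -1 14 0 0 0 -1; 7 -1 19 0 0 0 -1; 9 -1 23 0 0 0 -1; 11.5 -1 26 0 0 0 -1")

```text
t: 7.42
tcp_pos: [0.5914, 0.0427, 0.1768]
tool_rot: [0.083, 0.956, -0.028, 0.279]
force: [-1.4, 0.4, -1.1]
finger_gap: 0.131
gripper_force: 59.1
```

```bash
cat >see.py <<'E'
from h import *
from station import snapshot
def see():
    S=snapshot('side');T=snapshot('top')
    for n,d in(('S',S),('T',T)):
        dk,cr=balls(d)
        for nm,m in(('dk',dk),('cr',cr)):
            print(n,nm,[(st[2:5],(inpan(onz(d,c,.030))*1e3).round(0)[0,:2].tolist()) for st,c in blobs(m,12)])
E
python3 - <<'E'
from see import *
see()
path([(28,0,z) for z in (15,14,13,12,12)])
E
```

```text
S dk [([18, 14, 89], [33.0, 11.0]), ([14, 13, 97], [-2.0, 26.0]), ([8, 8, 51], [-36.0, 18.0])]
S cr [([14, 13, 104], [-1.0, -24.0]), ([8, 9, 59], [-32.0, -16.0])]
T dk [([14, 8, 68], [0.0, 31.0]), ([42, 20, 394], [-62.0, 7.0])]
T cr [([7, 3, 12], [28.0, -24.0]), ([18, 11, 97], [-0.0, -23.0]), ([7, 13, 42], [-41.0, 16.0]), ([8, 10, 37], [-33.0, -13.0])]
t 7.53 foot [26.9  0.4 16.3] F [ 0.3 -0.3 -0.5] rv [-0.3 -0.5  0.2]
1.2 -1.3 1.7 0 0 0 -1; 1.7 -1.3 2.5 0 0 0 -1; 2.3 -1.3 3.3 0 0 0 -1; 2.8 -1.3 4.2 0 0 0 -1; 2.8 -1.3 4.2 0 0 0 -1
```

move_arm(commands="1.5 -1 2 0 0 0 -1; 2.5 -1 3.5 0 0 0 -1; 2.8 -1 4.2 0 0 0 -1; 2.8 -1 4.2 0 0 0 -1; 2.8 -1 4.2 0 0 0 -1")

```text
t: 8.15
tcp_pos: [0.5912, 0.0416, 0.1721]
tool_rot: [0.083, 0.956, -0.028, 0.279]
force: [-1.0, -0.2, -0.8]
finger_gap: 0.132
gripper_force: 59.1
```

```bash
cat >>h.py <<'E'
def arc(a0,a1,r=32,z=12.5,n=5):
    return [(r*np.cos(np.radians(a)),r*np.sin(np.radians(a)),z) for a in np.linspace(a0,a1,n+1)[1:]]
E
python3 - <<'E'
from h import *
path(arc(0,65))
E
```

```text
t 8.15 foot [27.5 -0.6 12. ] F [-1.  -0.2 -0.8] rv [-0.3 -0.4  0.2]
-2.1 6.8 1.6 0 0 0 -1; -0.1 13.7 0.2 0 0 0 -1; 3.1 19.8 -1.9 0 0 0 -1; 7.5 24.9 -4.7 0 0 0 -1; 12.7 28.6 -8.1 0 0 0 -1
```

move_arm(commands="-2 7 1.6 0 0 0 -1; 0 14 0.2 0 0 0 -1; 3 20 -1.9 0 0 0 -1; 7.5 25 -4.7 0 0 0 -1; 12.7 29 -8.1 0 0 0 -1")

```text
t: 8.78
tcp_pos: [0.5815, 0.0731, 0.1721]
tool_rot: [0.083, 0.956, -0.027, 0.279]
force: [0.5, -0.9, -0.3]
finger_gap: 0.134
gripper_force: 59.0
```

```bash
python3 - <<'E'
from h import *
path(arc(65,130))
E
```

```text
t 8.78 foot [12.5 28.7 12. ] F [ 0.5 -0.9 -0.3] rv [-0.3 -0.4  0.2]
5.8 1.7 -3.6 0 0 0 -1; 11.9 2.4 -7.5 0 0 0 -1; 17.9 1.4 -11.3 0 0 0 -1; 23.7 -1.1 -15.0 0 0 0 -1; 28.8 -5.1 -18.2 0 0 0 -1
```

move_arm(commands="6 2 -3.6 0 0 0 -1; 12 2.4 -7.5 0 0 0 -1; 18 1.4 -11.3 0 0 0 -1; 24 -1 -15 0 0 0 -1; 29 -5 -18.3 0 0 0 -1")

```text
t: 9.4
tcp_pos: [0.5469, 0.0741, 0.1721]
tool_rot: [0.083, 0.956, -0.027, 0.28]
force: [0.9, -0.6, -0.1]
finger_gap: 0.132
gripper_force: 59.2
```

```bash
python3 - <<'E'
from see import *
see()
path(arc(130,195))
E
```

```text
S dk [([5, 6, 14], [-38.0, -73.0]), ([27, 18, 187], [-32.0, 20.0])]
S cr [([8, 9, 54], [34.0, -21.0]), ([17, 12, 108], [-1.0, -27.0])]
T dk [([12, 12, 65], [-17.0, 44.0]), ([8, 8, 49], [-16.0, 3.0]), ([17, 8, 95], [-43.0, 1.0])]
T cr [([7, 3, 14], [28.0, -25.0]), ([19, 20, 150], [-9.0, -26.0])]
t 9.5 foot [-22.7  23.1  11.5] F [ 1.1  0.7 -0.5] rv [-0.3 -0.5  0.2]
3.3 -4.9 -2.3 0 0 0 -1; 6.4 -11.1 -4.3 0 0 0 -1; 8.2 -18.0 -5.4 0 0 0 -1; 8.8 -25.2 -5.7 0 0 0 -1; 7.9 -32.4 -5.1 0 0 0 -1
```

move_arm(commands="3 -5 -2 0 0 0 -1; 6 -11 -4 0 0 0 -1; 8 -18 -5.3 0 0 0 -1; 9 -25 -5.8 0 0 0 -1; 8 -32 -5.1 0 0 0 -1")

```text
t: 10.12
tcp_pos: [0.5316, 0.0435, 0.1719]
tool_rot: [0.083, 0.956, -0.028, 0.279]
force: [0.3, 0.1, -0.7]
finger_gap: 0.136
gripper_force: 59.2
```

```bash
python3 - <<'E'
from h import *
path(arc(195,265))
E
```

```text
t 10.12 foot [-31.6  -9.1  11.7] F [ 0.3  0.1 -0.7] rv [-0.3 -0.4  0.2]
-2.1 -7.3 1.3 0 0 0 -1; -6.0 -13.6 3.8 0 0 0 -1; -11.0 -18.6 7.1 0 0 0 -1; -16.9 -22.1 10.9 0 0 0 -1; -23.3 -23.7 15.0 0 0 0 -1
```

move_arm(commands="-2 -7 1.3 0 0 0 -1; -6 -14 3.8 0 0 0 -1; -11 -19 7.1 0 0 0 -1; -17 -22 10.8 0 0 0 -1; -23 -24 14.8 0 0 0 -1")

```text
t: 10.75
tcp_pos: [0.5546, 0.0149, 0.1719]
tool_rot: [0.083, 0.956, -0.028, 0.279]
force: [-0.4, -0.1, 0.3]
finger_gap: 0.132
gripper_force: 59.1
```

```bash
python3 - <<'E'
from see import *
see()
path(arc(265,330))
E
```

```text
S dk [([26, 15, 138], [-4.0, -34.0]), ([8, 8, 45], [36.0, 24.0])]
S cr [([24, 19, 192], [29.0, -14.0])]
T dk [([9, 15, 61], [9.0, -17.0]), ([9, 8, 52], [1.0, -53.0]), ([7, 8, 42], [-25.0, -46.0])]
T cr [([12, 11, 68], [22.0, -36.0]), ([10, 6, 34], [13.0, 9.0]), ([5, 8, 26], [-68.0, -23.0])]
t 10.85 foot [ -2.9 -33.4  12.2] F [ 0.6  0.2 -0.4] rv [-0.4 -0.4  0.1]
-5.3 0.7 3.7 0 0 0 -1; -11.2 2.5 7.5 0 0 0 -1; -16.6 5.9 10.9 0 0 0 -1; -21.3 10.6 13.9 0 0 0 -1; -24.9 16.4 16.1 0 0 0 -1
```

move_arm(commands="-5 1 3.6 0 0 0 -1; -11 3 7.4 0 0 0 -1; -16.5 6 10.8 0 0 0 -1; -21 11 13.8 0 0 0 -1; -25 16 16.1 0 0 0 -1")

```text
t: 11.48
tcp_pos: [0.5872, 0.0265, 0.1718]
tool_rot: [0.083, 0.956, -0.028, 0.279]
force: [-0.7, 0.6, -0.8]
finger_gap: 0.133
gripper_force: 59.1
```

```bash
python3 - <<'E'
from see import *
path(arc(330,395))
E
```

```text
t 11.47 foot [ 26.1 -16.2  11.6] F [-0.7  0.6 -0.8] rv [-0.3 -0.4  0.2]
-3.0 5.9 1.7 0 0 0 -1; -4.2 13.0 2.3 0 0 0 -1; -3.9 20.3 2.1 0 0 0 -1; -2.3 27.3 1.0 0 0 0 -1; 0.6 33.6 -0.9 0 0 0 -1
```

move_arm(commands="-3 6 1.7 0 0 0 -1; -4 13 2.2 0 0 0 -1; -4 20 2 0 0 0 -1; -2 27 0.9 0 0 0 -1; 1 33 -1 0 0 0 -1")

```text
t: 12.1
tcp_pos: [0.5915, 0.0594, 0.1719]
tool_rot: [0.083, 0.956, -0.028, 0.279]
force: [-0.5, -0.4, -0.3]
finger_gap: 0.135
gripper_force: 59.0
```

```bash
python3 - <<'E'
from see import *
see()
path(arc(35,100))
E
```

```text
S dk [([10, 5, 30], [14.0, -84.0]), ([10, 14, 91], [-17.0, -18.0]), ([15, 20, 134], [5.0, 29.0])]
S cr [([7, 8, 41], [6.0, -21.0]), ([8, 8, 43], [47.0, 6.0]), ([9, 9, 54], [22.0, 41.0]), ([8, 9, 60], [-24.0, 33.0])]
T dk [([8, 7, 48], [-5.0, 43.0]), ([4, 6, 13], [-4.0, 13.0]), ([17, 9, 92], [-16.0, -19.0]), ([35, 19, 264], [-65.0, 13.0])]
T cr [([8, 7, 42], [17.0, 44.0]), ([8, 8, 36], [9.0, -18.0]), ([11, 17, 65], [-39.0, 36.0])]
t 12.2 foot [24.1 17.3 11.6] F [-0.4 -0.4 -1.4] rv [-0.3 -0.4  0.3]
3.0 5.7 -2.2 0 0 0 -1; 8.0 9.9 -5.4 0 0 0 -1; 13.6 12.7 -9.0 0 0 0 -1; 19.6 13.9 -12.9 0 0 0 -1; 25.7 13.4 -16.8 0 0 0 -1
```

move_arm(commands="3 6 -2.1 0 0 0 -1; 8 10 -5.3 0 0 0 -1; 14 13 -9.2 0 0 0 -1; 20 14 -13 0 0 0 -1; 26 13.5 -17 0 0 0 -1")

```text
t: 12.82
tcp_pos: [0.5635, 0.0778, 0.1725]
tool_rot: [0.083, 0.956, -0.027, 0.28]
force: [0.7, 0.1, -0.4]
finger_gap: 0.132
gripper_force: 59.1
```

```bash
python3 - <<'E'
from see import *
path(arc(100,165))
E
```

```text
t 12.82 foot [-5.9 30.3 12.5] F [ 0.7  0.1 -0.4] rv [-0.3 -0.3  0.2]
6.5 -1.6 -3.5 0 0 0 -1; 11.9 -5.2 -6.9 0 0 0 -1; 16.4 -10.1 -9.8 0 0 0 -1; 19.8 -16.1 -12.0 0 0 0 -1; 22.1 -22.8 -13.4 0 0 0 -1
```

move_arm(commands="6 -1.6 -3.6 0 0 0 -1; 12 -5 -7 0 0 0 -1; 16.5 -10 -9.8 0 0 0 -1; 20 -16 -12 0 0 0 -1; 22 -23 -13.4 0 0 0 -1")

```text
t: 13.45
tcp_pos: [0.5346, 0.0592, 0.1725]
tool_rot: [0.083, 0.956, -0.027, 0.28]
force: [0.6, 0.6, -0.2]
finger_gap: 0.136
gripper_force: 59.2
```

```bash
python3 - <<'E'
from see import *
see()
path(arc(165,230))
E
```

```text
S dk [([9, 9, 58], [-11.0, -37.0]), ([16, 19, 122], [-35.0, 5.0])]
S cr [([17, 10, 108], [20.0, -18.0]), ([9, 9, 62], [10.0, 16.0]), ([6, 7, 25], [-50.0, -12.0])]
T dk [([7, 8, 44], [-13.0, -7.0]), ([13, 15, 101], [-16.0, -36.0]), ([10, 16, 40], [-49.0, 20.0])]
T cr [([10, 7, 45], [11.0, 15.0]), ([10, 12, 62], [12.0, -21.0]), ([9, 10, 45], [-44.0, -11.0])]
t 13.55 foot [-32.   6.  12.] F [0.8 0.  1.3] rv [-0.4 -0.4  0.2]
0.8 -6.0 -0.4 0 0 0 -1; 0.4 -13.2 -0.0 0 0 0 -1; -1.5 -20.1 1.2 0 0 0 -1; -4.5 -26.4 3.2 0 0 0 -1; -8.7 -31.6 5.9 0 0 0 -1
```

move_arm(commands="0.8 -6 -0.4 0 0 0 -1; 0.4 -13 0 0 0 0 -1; -1.5 -20 1.2 0 0 0 -1; -4.5 -26 3.1 0 0 0 -1; -8.7 -32 5.8 0 0 0 -1")

```text
t: 14.18
tcp_pos: [0.5374, 0.0256, 0.1711]
tool_rot: [0.083, 0.957, -0.028, 0.278]
force: [-0.1, -0.6, -0.5]
finger_gap: 0.131
gripper_force: 59.2
```

```bash
python3 - <<'E'
from see import *
see()
path(arc(230,295))
E
```

```text
S dk [([24, 24, 216], [-3.0, -16.0])]
S cr [([16, 17, 160], [26.0, -3.0]), ([6, 3, 12], [-13.0, -57.0])]
T dk [([9, 16, 94], [13.0, -39.0]), ([8, 8, 48], [-4.0, 20.0]), ([8, 15, 62], [-9.0, -10.0])]
T cr [([18, 8, 72], [15.0, -0.0]), ([9, 9, 51], [-20.0, -46.0])]
t 14.28 foot [-22.1 -26.1  11.2] F [ 0.5 -0.6 -0.7] rv [-0.4 -0.5  0. ]
-5.7 -3.5 3.0 0 0 0 -1; -11.4 -6.0 6.7 0 0 0 -1; -17.5 -7.0 10.5 0 0 0 -1; -23.5 -6.3 14.4 0 0 0 -1; -29.3 -3.9 18.1 0 0 0 -1
```

Both passes done and colours look mixed; lift the foot straight up and check with an unobstructed view.

```bash
python3 - <<'E'
from h import *
path([(-22,-26,z) for z in (16,24,36,50,65)])
E
```

```text
t 14.28 foot [-22.1 -26.1  11.2] F [ 0.5 -0.6 -0.7] rv [-0.4 -0.5  0. ]
-1.3 -1.1 -4.0 0 0 0 -1; -5.6 -1.1 -10.7 0 0 0 -1; -12.0 -1.2 -20.9 0 0 0 -1; -19.6 -1.2 -32.7 0 0 0 -1; -27.6 -1.3 -45.3 0 0 0 -1
```

move_arm(commands="-2 0 -4 0 0 0 -1; -6 0 -11 0 0 0 -1; -12 0 -21 0 0 0 -1; -20 0 -33 0 0 0 -1; -28 0 -45 0 0 0 -1")

```text
t: 14.9
tcp_pos: [0.5367, 0.0264, 0.2245]
tool_rot: [0.083, 0.957, -0.028, 0.278]
force: [0.0, -0.3, -0.9]
finger_gap: 0.136
gripper_force: 59.2
```

```bash
python3 - <<'E'
from h import *
path([(-22-18*i,-26,65+12*i) for i in (1,2,3,4,5)])
E
```

```text
t 14.9 foot [-23.9 -25.2  64.2] F [ 0.  -0.3 -0.9] rv [-0.4 -0.5  0.2]
8.3 -2.0 -19.4 0 0 0 -1; 17.0 -2.1 -39.2 0 0 0 -1; 25.8 -2.2 -59.0 0 0 0 -1; 34.5 -2.3 -78.8 0 0 0 -1; 43.3 -2.4 -98.6 0 0 0 -1
```

move_arm(commands="8 0 -19 0 0 0 -1; 17 0 -39 0 0 0 -1; 26 0 -59 0 0 0 -1; 35 0 -79 0 0 0 -1; 43 0 -99 0 0 0 -1")

```text
t: 15.52
tcp_pos: [0.4478, 0.0423, 0.2847]
tool_rot: [0.083, 0.957, -0.028, 0.278]
force: [-0.5, 0.4, -0.2]
finger_gap: 0.132
gripper_force: 59.2
```

```bash
cat >>see.py <<'E'
def fit(n='side'):
    d=snapshot(n);dk,cr=balls(d);r=d['fx']*.012
    for nm,m in(('dk',dk),('cr',cr)):
        print(n,nm)
        for st,c in blobs(m,12):
            k=max(1,round(st[4]/52)) if n=='side' else max(1,round(st[4]/47))
            ys,xs=np.nonzero(m[st[1]:st[1]+st[3],st[0]:st[0]+st[2]]);pt=np.float32(np.c_[xs+st[0],ys+st[1]])
            _,lab,cen=cv2.kmeans(pt,k,None,(3,50,.01),10,cv2.KMEANS_PP_CENTERS)
            print('  ',st,(inpan(onz(d,cen,.030))*1e3).round(0)[:,:2].tolist())
E
python3 - <<'E'
from see import *
fit('side');fit('top')
print((foot()*1e3).round())
E
```

```text
side dk
   [278, 220, 16, 9, 82] [[7.0, -41.0], [28.0, -32.0]]
   [276, 231, 14, 14, 100] [[-6.0, -4.0], [-5.0, 22.0]]
side cr
   [269, 223, 15, 17, 153] [[19.0, -11.0], [42.0, -10.0], [20.0, 13.0]]
   [290, 227, 8, 9, 55] [[-17.0, -27.0]]
top dk
   [327, 176, 10, 15, 83] [[7.0, -41.0], [27.0, -33.0]]
   [305, 183, 8, 8, 47] [[-3.0, 21.0]]
   [315, 186, 7, 7, 45] [[-5.0, -5.0]]
top cr
   [308, 179, 19, 7, 73] [[14.0, 14.0], [15.0, -10.0]]
   [321, 190, 10, 9, 54] [[-16.0, -26.0]]
[-114.  -25.  125.]
```

Only the dark near-side margin is thin (x ≈ −5). One more small gentle stroke: set the foot at (18,34) and draw near by ~18 mm.

```bash
python3 - <<'E'
from h import *
path([(-95,-10,105),(-65,5,85),(-35,20,65),(-10,34,52),(18,35,44)])
E
```

```text
t 15.62 foot [-114.3  -24.8  125.1] F [ 0.7  0.1 -0. ] rv [-0.4 -0.4  0.2]
-4.2 13.8 27.2 0 0 0 -1; -18.8 29.0 60.1 0 0 0 -1; -33.4 44.1 93.0 0 0 0 -1; -47.5 58.2 117.4 0 0 0 -1; -66.8 59.3 139.2 0 0 0 -1
```

move_arm(commands="-4 14 27 0 0 0 -1; -19 29 60 0 0 0 -1; -33 44 93 0 0 0 -1; -47 58 117 0 0 0 -1; -67 59 139 0 0 0 -1")

```text
t: 16.25
tcp_pos: [0.5895, 0.078, 0.2012]
tool_rot: [0.082, 0.957, -0.028, 0.278]
force: [0.7, -0.1, -1.2]
finger_gap: 0.132
gripper_force: 59.1
```

```bash
python3 - <<'E'
from h import *
path([(18,35,z) for z in (36,28,22,17,13.5)])
E
```

```text
t 16.25 foot [19.1 34.9 40.8] F [ 0.7 -0.1 -1.2] rv [-0.3 -0.6  0.3]
5.2 -0.8 3.5 0 0 0 -1; 9.5 -0.8 10.2 0 0 0 -1; 12.7 -0.7 15.3 0 0 0 -1; 15.4 -0.7 19.5 0 0 0 -1; 17.3 -0.6 22.5 0 0 0 -1
```

move_arm(commands="5 0 3.5 0 0 0 -1; 9.5 0 10 0 0 0 -1; 12.7 0 15 0 0 0 -1; 15.3 0 19.5 0 0 0 -1; 17 0 22.5 0 0 0 -1")

```text
t: 16.88
tcp_pos: [0.5855, 0.0775, 0.1744]
tool_rot: [0.083, 0.957, -0.028, 0.278]
force: [0.3, -0.5, -0.4]
finger_gap: 0.134
gripper_force: 59.0
```

```bash
python3 - <<'E'
from see import *
fit('side')
path([(x,35,13.5) for x in (14,10,6,2,0)])
E
```

```text
side dk
   [290, 212, 12, 11, 56] [[9.0, -72.0]]
   [278, 220, 7, 6, 27] [[32.0, -33.0]]
   [288, 224, 6, 5, 13] [[-0.0, -39.0]]
   [267, 231, 23, 14, 124] [[-6.0, 1.0], [7.0, 29.0]]
side cr
   [269, 223, 13, 11, 80] [[30.0, -7.0], [45.0, -10.0]]
   [290, 227, 8, 9, 56] [[-17.0, -27.0]]
t 16.93 foot [15.3 33.6 13.8] F [ 0.5  0.9 -1.8] rv [-0.3 -0.6  0.2]
2.9 0.4 -0.4 0 0 0 -1; 6.3 0.4 -2.6 0 0 0 -1; 9.7 0.4 -4.7 0 0 0 -1; 13.1 0.4 -6.9 0 0 0 -1; 14.8 0.4 -7.9 0 0 0 -1
```

move_arm(commands="3 0 -1 0 0 0 -1; 6 0 -2.6 0 0 0 -1; 9.5 0 -4.7 0 0 0 -1; 13 0 -6.9 0 0 0 -1; 15 0 -8 0 0 0 -1")

```text
t: 17.55
tcp_pos: [0.5696, 0.0805, 0.1741]
tool_rot: [0.083, 0.956, -0.028, 0.279]
force: [0.4, 0.8, -0.1]
finger_gap: 0.134
gripper_force: 59.0
```

```bash
python3 - <<'E'
from see import *
fit('side');fit('top')
path([(0,35,18),(-5,35,28),(-15,35,44),(-30,35,60),(-50,35,75)])
E
```

```text
side dk
   [296, 214, 13, 12, 58] [[-12.0, -72.0]]
   [278, 220, 15, 8, 64] [[21.0, -36.0]]
   [271, 234, 19, 12, 73] [[-10.0, 22.0]]
side cr
   [269, 223, 16, 16, 150] [[42.0, -9.0], [22.0, 13.0], [19.0, -12.0]]
   [291, 228, 7, 8, 33] [[-21.0, -25.0]]
top dk
   [327, 176, 9, 15, 82] [[7.0, -40.0], [27.0, -33.0]]
   [298, 182, 5, 7, 12] [[-0.0, 44.0]]
   [305, 186, 17, 9, 99] [[-13.0, 18.0], [-5.0, -4.0]]
top cr
   [308, 179, 19, 7, 73] [[15.0, -10.0], [14.0, 14.0]]
   [321, 190, 10, 9, 51] [[-16.0, -26.0]]
t 17.65 foot [-0.5 33.9 13.9] F [-0.6 -0.1 -0.2] rv [-0.3 -0.4  0.2]
-1.4 0.1 -3.2 0 0 0 -1; -2.5 0.0 -14.3 0 0 0 -1; -2.7 -0.1 -33.1 0 0 0 -1; 1.3 -0.2 -54.7 0 0 0 -1; 10.1 -0.3 -78.1 0 0 0 -1
```

Dark ball is now at about (−13,18): all eight conditions hold with margin. Lift out and return to the crock.

move_arm(commands="-2 0 -4 0 0 0 -1; -8 0 -13 0 0 0 -1; -17 0 -27 0 0 0 -1; -20 0 -50 0 0 0 -1; -10 0 -80 0 0 0 -1")

```text
t: 18.27
tcp_pos: [0.5369, 0.0867, 0.2479]
tool_rot: [0.083, 0.956, -0.027, 0.28]
force: [0.5, 0.6, -1.4]
finger_gap: 0.131
gripper_force: 59.0
```

```bash
python3 - <<'E'
from see import *
fit('side')
M=ori(31.5,165);cr=np.array([.513,.2275,0])
print('crock in pan',inpan(cr)*1e3, 'foot',(foot()*1e3).round())
# above crock: foot at crock axis, z .19
plan(np.array([.505,.229,.21])-M@F,M,g=-1)
E
```

```text
side dk
   [278, 220, 16, 25, 161] [[-2.0, -15.0], [28.0, -28.0], [-13.0, 15.0]]
side cr
   [269, 223, 12, 17, 132] [[24.0, -3.0], [18.0, 16.0], [43.0, -10.0]]
   [290, 227, 8, 9, 56] [[-17.0, -27.0]]
crock in pan [[-174.48551237  171.8111055   -17.        ]] foot [-37.  35.  89.]
t 18.32 tcp [0.5335 0.0874 0.2491] d [  62.1  143.7 -166.4] rv [2.4 1.1 4.4] F [-2.9  1.   0.2] gap 0.127 gf 59.1
12.4 29 -33 0.5 0.2 0.9 -1; 25 57 -67 0.9 0.5 1.8 -1; 37 86 -100 1.4 0.7 2.7 -1; 50 115 -133 1.9 0.9 3.6 -1; 62 144 -166 2.4 1.1 4.4 -1
```

move_arm(commands="14 22 -42 0.5 0.2 0.9 -1; 28 50 -84 1 0.5 1.8 -1; 42 82 -120 1.4 0.7 2.7 -1; 53 115 -148 1.9 0.9 3.6 -1; 62 144 -166 2.4 1.1 4.4 -1")

```text
t: 18.95
tcp_pos: [0.421, 0.2556, 0.3537]
tool_rot: [0.126, 0.954, -0.035, 0.27]
force: [0.7, 1.2, -1.1]
finger_gap: 0.131
gripper_force: 59.3
```

```bash
python3 - <<'E'
from see import *
fit('side')
from station import telemetry
s=telemetry.sense();M0=R.from_quat(s['tool_rot']).as_matrix();f=s['tcp_pos']+M0@F
print('foot-crock',((f-[.513,.2275,0])*1e3).round(1))
M=ori(31.5,165)
plan(np.array([.505,.229,.21])-M@F,M,g=-1)
E
```

```text
side dk
   [278, 221, 16, 8, 77] [[17.0, -37.0]]
   [279, 231, 11, 14, 94] [[-6.0, -4.0], [-14.0, 18.0]]
side cr
   [269, 223, 16, 17, 169] [[19.0, 14.0], [19.0, -11.0], [42.0, -9.0]]
   [289, 227, 9, 9, 57] [[-17.0, -27.0]]
foot-crock [ -4.5   7.5 210.4]
t 19.0 tcp [0.4215 0.2592 0.355 ] d [ 1.3 -5.5 -0.7] rv [ 0.4  0.2 -0. ] F [1.  2.1 1.5] gap 0.129 gf 59.0
0.3 -1.1 -0.1 0.1 0.0 -0.0 -1; 0.5 -2.2 -0.3 0.2 0.1 -0.0 -1; 0.8 -3.3 -0.4 0.2 0.1 -0.0 -1; 1.1 -4.4 -0.5 0.3 0.1 -0.0 -1; 1.3 -5.5 -0.7 0.4 0.2 -0.0 -1
```

```bash
python3 - <<'E'
from h import *
M=ori(31.5,165)
for k in (0,.3,.6,.9): plan(np.array([.434,.252,.336])*(1-k)+np.array([.457,.2465,.1645])*k,M,fr=[1],g=-1)
E
```

```text
t 19.0 tcp [0.4215 0.2592 0.355 ] d [-1.9 -3.9 23.5] rv [ 0.4  0.2 -0. ] F [1.  2.1 1.5] gap 0.129 gf 59.0
-1.9 -3.9 23 0.4 0.2 -0.0 -1
t 19.0 tcp [0.4215 0.2592 0.355 ] d [19.1 -4.  71. ] rv [ 0.4  0.2 -0. ] F [1.  2.1 1.5] gap 0.129 gf 59.0
19.1 -4.0 71 0.4 0.2 -0.0 -1
t 19.0 tcp [0.4215 0.2592 0.355 ] d [ 40.1  -4.1 118.5] rv [ 0.4  0.2 -0. ] F [1.  2.1 1.5] gap 0.129 gf 59.0
40 -4.1 119 0.4 0.2 -0.0 -1
t 19.0 tcp [0.4215 0.2592 0.355 ] d [ 61.   -4.3 166. ] rv [ 0.4  0.2 -0. ] F [1.  2.1 1.5] gap 0.129 gf 59.0
61 -4.3 166 0.4 0.2 -0.0 -1
```

move_arm(commands="-2 -2 23 0 0 0 -1; 8 -2 47 0 0 0 -1; 19 -2 71 0 0 0 -1; 30 -2 95 0 0 0 -1; 40 -2 118 0 0 0 -1")

```text
t: 19.62
tcp_pos: [0.4479, 0.2448, 0.2298]
tool_rot: [0.125, 0.954, -0.036, 0.269]
force: [0.4, -0.1, -0.3]
finger_gap: 0.13
gripper_force: 59.1
```

```bash
python3 - <<'E'
from h import *
plan([.457,.2465,.1645],ori(31.5,165),g=-1)
E
```

```text
t 19.62 tcp [0.4479 0.2448 0.2298] d [27.   4.1 60. ] rv [-0. -0.  0.] F [ 0.4 -0.1 -0.3] gap 0.13 gf 59.1
5.4 0.8 12.0 -0.0 -0.0 0.0 -1; 10.8 1.6 24 -0.0 -0.0 0.0 -1; 16.2 2.4 36 -0.0 -0.0 0.0 -1; 22 3.3 48 -0.0 -0.0 0.0 -1; 27 4.1 60 -0.0 -0.0 0.0 -1
```

move_arm(commands="6 2 13 0 0 0 -1; 12 3 27 0 0 0 -1; 19 4 42 0 0 0 -1; 24 4 53 0 0 0 -1; 27 4 60 0 0 0 -1")

```text
t: 20.25
tcp_pos: [0.4569, 0.2464, 0.1646]
tool_rot: [0.125, 0.954, -0.036, 0.268]
force: [-0.4, 0.1, -0.4]
finger_gap: 0.133
gripper_force: 59.2
```

```bash
python3 - <<'E'
from h import *
plan([.458,.2465,.1620],ori(31.5,165),g=-1)
E
```

```text
t 20.25 tcp [0.4569 0.2464 0.1646] d [0.5 0.4 2.7] rv [-0.1 -0.1  0. ] F [-0.4  0.1 -0.4] gap 0.133 gf 59.2
0.1 0.1 0.5 -0.0 -0.0 0.0 -1; 0.2 0.2 1.1 -0.0 -0.0 0.0 -1; 0.3 0.2 1.6 -0.0 -0.0 0.0 -1; 0.4 0.3 2.2 -0.1 -0.1 0.0 -1; 0.5 0.4 2.7 -0.1 -0.1 0.0 -1
```

move_arm(commands="0.5 0 1.5 0 0 0 -1; 0.5 0 2.5 0 0 0 -1; 0.5 0 2.5 0 0 0 -0.7; 0.5 0 2.5 0 0 0 -0.3; 0.5 0 2.5 0 0 0 0.2")

```text
t: 20.88
tcp_pos: [0.4577, 0.2463, 0.1636]
tool_rot: [0.126, 0.954, -0.036, 0.269]
force: [-0.5, 0.2, 0.3]
finger_gap: 0.55
gripper_force: 0.0
```

move_arm(commands="0 0 0 0 0 0 1; 0 0 0 0 0 0 1; 0 0 -5 0 0 0 1; 0 0 -20 0 0 0 1; 0 0 -40 0 0 0 1")

```text
t: 21.5
tcp_pos: [0.4369, 0.2515, 0.1975]
tool_rot: [0.126, 0.954, -0.036, 0.268]
force: [-0.3, -0.1, -0.6]
finger_gap: 1.002
gripper_force: 0.0
```

move_arm(commands="0 0 -30 0 0 0 1; 0 0 -60 0 0 0 1; 0 0 -90 0 0 0 1; 0 0 -110 0 0 0 1; 0 0 -110 0 0 0 1")

```text
t: 22.12
tcp_pos: [0.3817, 0.2673, 0.2926]
tool_rot: [0.125, 0.954, -0.035, 0.27]
force: [0.4, 1.0, 0.6]
finger_gap: 1.004
gripper_force: 0.0
```

```bash
python3 - <<'E'
from see import *
fit('side');fit('top')
T=snapshot('top');T0=load('top0.npy');S=snapshot('side');S0=load('side0.npy')
for n,d in(('T0',T0),('T',T),('S0',S0),('S',S)):
    h=cv2.cvtColor(d['image'],cv2.COLOR_RGB2HSV).astype(int)
    x0,y0,x1,y1=(205,215,262,285) if n[0]=='T' else (270,270,345,345)
    m=np.zeros(h.shape[:2],bool);r=h[y0:y1,x0:x1];m[y0:y1,x0:x1]=(r[...,0]<20)&(r[...,1]>105)&(r[...,2]>40)
    print(n,blobs(m,40))
E
```

```text
side dk
   [278, 220, 16, 9, 81] [[7.0, -41.0], [28.0, -32.0]]
   [279, 231, 11, 14, 96] [[-7.0, -4.0], [-14.0, 18.0]]
side cr
   [269, 223, 16, 17, 163] [[19.0, 14.0], [18.0, -12.0], [42.0, -9.0]]
   [290, 227, 8, 9, 56] [[-17.0, -27.0]]
top dk
   [327, 176, 10, 15, 83] [[7.0, -41.0], [27.0, -33.0]]
   [306, 186, 16, 9, 95] [[-5.0, -4.0], [-13.0, 17.0]]
top cr
   [308, 179, 19, 7, 77] [[14.0, 13.0], [15.0, -12.0]]
   [321, 190, 10, 9, 56] [[-16.0, -26.0]]
T0 [([210, 227, 37, 49, 338], [226.6, 251.8])]
T [([205, 226, 41, 49, 286], [225.8, 247.8])]
S0 [([285, 296, 34, 14, 167], [300.9, 303.7])]
S [([285, 297, 34, 13, 145], [299.7, 305.0])]
```

The muddler is back in nearly its starting pose, it is released, and the balls are mixed and at rest, so I'm signing off.

```bash
python3 -c "
from station import ticket
print(ticket.sign_off())"
```

```text
the job is handed in; nothing more can be done
None
```

The muddler stirred far to near twice and is back in the crock, released; the last images show all eight balls in the pan, mixed in all four halves by my measurements. I signed off at about 22 s; no verdict was returned, and I didn't re-measure the lamp or bystanders.

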